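# Hang a driver holder on the sloped tool board and prove it

### The arm

A 6-joint arm with a two-finger parallel gripper is mounted at the origin on the work surface. World frame = base frame: x ahead of the robot, y to its left, z up, the work surface at z = 0. Lengths are in m, angles in degrees, forces in N, time in s.
With the tool pointing down it reaches from about 0.4 to 0.825 m from the base axis. Payload 7 kg.
Tool frame: the origin (TCP) lies on the centre line of the jaws, within the pads' length; the fingertips stand 14 mm ahead of it and the grasp point (between the pads) lies 5 mm behind it; z points along the fingers, y is the line along which they close (so a half turn about z gives the same grasp; the last joint's range is limited). The gripper opens to 88 mm and grips with 3 to 60 N. Pads are 19 mm wide; open, the fingers measure 130 mm over their backs; the gripper's body (78 mm by 193 mm) begins 47 mm behind the grasp point.
Start: joints at [-54.712, 20.546, 0.682, 0, -70.136, -16.507], TCP at [0.217, -0.639, 0.241] pointing down, gripper open.
Joint ranges: [-176.03, 176.03], [-82.01, 121.73], [-58.28, 71.71], [-173.87, 95.51], [-174.79, -0.11], [-173.66, 173.66]. Speed limits (degrees/s): [136.94, 136.94, 172.46, 180, 180, 180].

### API

Orientations are given as [roll, pitch, yaw] about the fixed x, y, z axes, in that order (R = Rz(yaw) Ry(pitch) Rx(roll)).
In Python, from plant import r gives the robot as it stands.
- The arm moves only by the tool send_rows, never from a script. Its argument "steps" is a list of rows, each an object with "dp": the shift along the tool's x, y, z in mm, a list of three; "roll": the turn about the tool's z in rad; "jaw": the opening in per cent of the stroke, from 0 (shut) to 100 (fully open). In form: [{"dp": [tx, ty, tz], "roll": roll, "jaw": jaw}, ...]. A call has 1 to 5 rows; each row is the pose to reach, as a shift and turn from the pose commanded when the call began, along the tool's axes at that moment; what a row does not reach only later rows make up. A row lasts 1/8 s, in which the tool goes at most 62.5 mm and 10.7 degrees, less where a joint would pass 70% of its speed; a pose out of reach is approached as far as the arm can. A call with a gripper value outside its range is refused whole. The fingers move at their own pace and stop on an object; "newtons" is the grip in N (left out, the last holds). Time passes only in rows, so rows that repeat a pose let the fingers close. It gives the time, the measured TCP pose, the force, the opening and the grip force at its end, in the units of the state.
- r.get_state(): the state, without advancing time (a new reading comes with each control period).
- r.capture(name): name is "scene" or "top" or "wrist"; returns a dict with "image" (400x640x3 uint8, blue, green, red), "K" (3x3 intrinsics, pixels), "dist" ([k1, k2, p1, p2, k3] as OpenCV has them; the pictures are not rectified), "rvec" (rotation vector, rad) and "tvec" (3), from world to camera coordinates, as OpenCV has them. Camera axes: x right, y down, z forward; pixel columns grow to the right and rows downward; lengths in m; the calibration is good to about 2 mm. A picture is of the moment at which its call begins. There is no depth.
- r.close_job(): hands the job in; it is judged then, once.
The state is a dict: "time_s": time; "joints": joint angles; "qd": joint speeds; "joint_torque": joint torques, N m; "tcp_pos": TCP position; "eef_rot": TCP orientation; "contact_force": force on the tool from outside, world axes, zero at the start; "moment": the same for the moment, N m; "gripper_width": finger opening in m; "gripper_force": force on a finger pad.
Only numpy, scipy, OpenCV 4.12 (cv2) and the standard library are available. Lean on these libraries where they do the work, as an engineer would, in place of code of your own. Each camera call takes 0.05 s, during which the arm holds its last target. There are 200 camera calls.

### The job

An aluminium offcut lies across the parts bin that holds the long driver holder: lift it off and rest it across the middle of the rim of the other bin. Then take the long holder out and hang it by its two holes on the two pins of the sloped board, fully home and flat against the plate with its socket block on the downhill side, and let go of it; then pull or push it down the slope with about 15 N to prove that it holds, and leave it hanging there. Do not disturb the bottle, the jar or the short holder, and do not knock the lamp bar.

Things in the scene. Friction and masses are not known exactly. Their poses are not given: they have to be found in the camera images.
- holder_block (a point): Centre of the socket block (20 x 60 x 45 mm along x, y, z) of the long driver holder, black plastic; 28 mm above the underside of its base plate. Gripped easily across its 20 mm. Own axes: z out of the plate on the block's side, x towards the edge with the holes, y to the left when the holes' edge is away from you. It starts flat on the floor of bin A, block up.
- hole_left (a point): centre of the holder's hole at +y, at the plate's underside. Through hole of 10.5 mm diameter. It lies 33 mm from the block's centre towards own +x, 40 mm towards +y, 28 mm below it
- hole_right (a point): the same for the hole at -y (the holes are 80 mm apart)
- holder_foot (a point): point on the holder's underside, 18 mm from the block's centre towards own -x; over mount_foot when hung
- pin_left (a point): foot of the left (+y) dark steel pin, on the face of the mount plate. hole_left belongs here. Pins are 8 mm thick, 22 mm long (last 6 mm tapering to 4 mm), 80 mm apart, square to the plate. This point's axes are level: x horizontal, uphill, y left along the board, z up. The plate's face rises 35 degrees towards x, so the pins lean 35 degrees from vertical towards -x (the robot)
- pin_right (a point): the same for the right-hand (-y) pin; hole_right belongs here
- pin_left_tip (a point): tip of the left pin, 22 mm out from pin_left along the pin
- mount_foot (a point): point on the face of the plywood mount plate (84 mm up the slope x 140 x 6 mm, fixed on the grey sloped board), mid-way between the pins and 51 mm down the slope from them
- lamp_bar (a point): middle of the fixed aluminium lamp bar, 20 x 280 x 20 mm, along y, above the board's upper edge and overhanging the mount, in line with the board's middle; end posts behind the board. Driver handles are parked at the board's left end, 122 mm from its middle, standing 72 to 82 mm out of its face; a low clip (27 mm) at its right end
- offcut_mid (a point): centre of the aluminium profile offcut, 20 x 250 x 20 mm, long along its y axis, 130 g. At the start it rests across the rim of bin A above the holder
- bin_a_rim (a point): centre of the mouth, at rim height (70 mm above the table), of red bin A, the one with the long holder. Bins: 200 x 200 x 70 mm outside, walls and floor 4 mm, axes along the walls, fixed to the table
- bin_b_rim (a point): the same for the other, equal bin B, which holds the short holder; bins A and B may be either side
- short_block (a point): centre of the block of the short driver holder (plate 70 x 80 mm, holes 44 mm apart, block 34 mm long, 50 mm high), lying in bin B. Leave it alone
- bottle_mid (a point): centre of a standing white glue bottle, 40 mm in diameter, 110 mm high. Bystander
- jar_mid (a point): centre of a standing grey-looking jar, 56 mm in diameter, 70 mm high. Bystander
- holder: the long holder, about 130 g: base plate 70 x 120 x 5 mm (x, y, z) with the block on it, 50 mm high in all. Origin: centre of the plate's underside; the block's centre is 12 mm from it towards -x
- offcut: the offcut (origin: centre of its underside)
- pins: the two pins (fixed; origin not meaningful: use pin_left and pin_right)
- lamp: the lamp bar with its posts (fixed; origin under the board; use lamp_bar)
There are look-alikes about, which are no part of the job. What is shaped like the holder but pink or yellow is not meant.

How it is judged (in metres and radians):
On the way, in this order (a step that is already met when the one before it is completed fails the run):
1. the offcut rests across the middle of the rim of bin B, let go (horizontal distance between offcut_mid and bin_b_rim below 0.06 m and height (world z) of offcut_mid between 0.072 and 0.088 m and contact force between the fingers and offcut below 0.2 N), for 0.2 s.
2. the holder hangs on both pins, flat on the mount plate, let go (distance between hole_left and pin_left below 0.005 m and distance between hole_right and pin_right below 0.005 m and distance between holder_foot and mount_foot below 0.006 m and contact force between the fingers and holder below 0.2 N), for 0.2 s.
3. the hung holder is pulled or pushed against the pins with more than 6 N and stays home (distance between hole_left and pin_left below 0.005 m and distance between hole_right and pin_right below 0.005 m and distance between holder_foot and mount_foot below 0.006 m and contact force between holder and pins above 6 N), for 0.1 s.
At the end, for the whole second after the job is handed in: the long holder hangs at rest, each hole within 5 mm of the foot of its own pin and its lower end within 6 mm of the plate's face point; the offcut rests at rim height on bin B, its middle within 60 mm of the bin's middle (distance between hole_left and pin_left below 0.005 m and distance between hole_right and pin_right below 0.005 m and distance between holder_foot and mount_foot below 0.006 m and horizontal distance between offcut_mid and bin_b_rim below 0.06 m and height (world z) of offcut_mid between 0.072 and 0.088 m and linear speed of each of holder, offcut below 0.02 m/s); the robot touches nothing.
It fails at once if the bottle, jar or short holder moved more than 30 mm (distance of any of bottle_mid, jar_mid, short_block from where it was at the start of the episode above 0.03 m).
It fails at once if the lamp bar is knocked with more than 10 N (contact force between any of the arm, the fingers, holder, offcut and lamp above 10 N).
It also fails if it takes over 70 s, if anything falls off the work surface, if the arm or the gripper's body presses on something with over 40 N, if the wrist force passes 120 N, or if a joint passes its speed limit or range.

## Working session

There is one attempt and no reset: what is moved stays moved. The work goes in short steps, Python scripts to look and compute and a tool call to move; the robot and the scene stay as the last step left them, time stands still between calls to the robot, and variables do not carry over. Pictures are saved under pics/ and viewed, at most 10 in all, crops included, and the job is handed in when it is done.

Besides the shell and the picture viewer there is one more tool, called after ">>>" as name(argument=value, ...) on one line, values as JSON. send_rows: Moves the arm, as the interface text tells. Its arguments: {"type":"object","properties":{"steps":{"type":"array","items":{"type":"object","properties":{"dp":{"type":"array","items":{"type":"number"}},"roll":{"type":"number"},"jaw":{"type":"number"}}}},"newtons":{"type":"number"}},"required":["steps"]}

```bash
mkdir -p pics; ls; cat > h.py <<'E'
import numpy as np, cv2, pickle
from plant import r
from scipy.spatial.transform import Rotation as R
def cap(n, f):
    c=r.capture(n); cv2.imwrite(f'pics/{f}.png',c['image']); pickle.dump(c,open(f'pics/{f}.pkl','wb')); return c
def load(f): return pickle.load(open(f'pics/{f}.pkl','rb'))
def ray(c,px):
    u=cv2.undistortPoints(np.array([[px]],float),np.array(c['K']),np.array(c['dist']))[0,0]
    M=cv2.Rodrigues(np.array(c['rvec'],float))[0]; t=np.array(c['tvec'],float).ravel()
    o=-M.T@t; d=M.T@np.array([u[0],u[1],1]); return o,d/np.linalg.norm(d)
def atz(c,px,z):
    o,d=ray(c,px); return o+d*(z-o[2])/d[2]
def proj(c,P):
    return cv2.projectPoints(np.array(P,float).reshape(-1,1,3),np.array(c['rvec'],float),np.array(c['tvec'],float),np.array(c['K']),np.array(c['dist']))[0].reshape(-1,2)
def tri(c1,p1,c2,p2):
    o1,d1=ray(c1,p1);o2,d2=ray(c2,p2)
    s=np.linalg.lstsq(np.c_[d1,-d2],o2-o1,rcond=None)[0]
    a,b=o1+s[0]*d1,o2+s[1]*d2; return (a+b)/2,np.linalg.norm(a-b)
E
python3 - <<'E'
from h import *
a=cap('scene','s0');b=cap('top','t0');print(r.get_state())
for c in(a,b):print(ray(c,(320,200)))
E
```

```text
pics
{'time_s': 0.1, 'joints': array([-5.47115748e+01,  2.05872522e+01,  6.40491313e-01, -1.66817840e-02,
       -7.01367620e+01, -1.65065231e+01]), 'qd': array([-0.06783892,  0.0943061 ,  0.10596939,  0.04179908, -0.00587814,
        0.03574835]), 'joint_torque': array([-5.59265245e-04, -5.84160304e+01,  2.93756837e+01,  7.01569989e+00,
        1.01481011e-02, -5.17498586e-05]), 'tcp_pos': array([ 0.21716481, -0.63868211,  0.23973173]), 'eef_rot': array([ 1.79915463e+02, -8.69634122e-03, -1.61223771e+02]), 'contact_force': array([-0.26706402,  0.19642656,  0.93687342]), 'moment': array([ 0.00231421,  0.00218534, -0.01427415]), 'gripper_force': 0.0, 'gripper_width': 0.08759283938782883}
(array([ 0.93509309, -0.60847643,  0.82891916]), array([-0.47023209,  0.64723642, -0.59997233]))
(array([0.30587916, 0.07683631, 1.56413825]), array([ 0.11175208,  0.00886392, -0.99369658]))
```

View pics/s0.png

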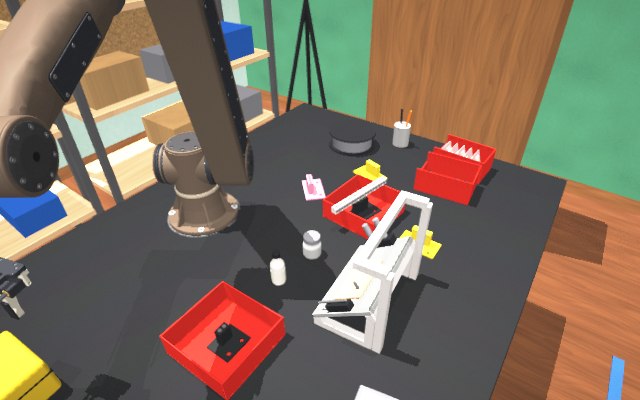

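View pics/t0.png

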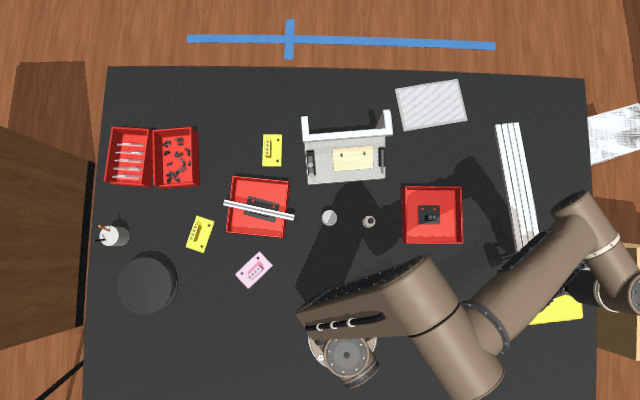

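Scene: the offcut runs across bin A at (258,207) in the top view. Bin B is at (432,215), the mount plate at (352,158), the jar at (329,217) and the bottle at (369,222).

```bash
python3 - <<'E'
from h import *
b=load('t0');a=load('s0')
p=lambda n,px,z:print(n,atz(b,px,z).round(4))
p('offL',(224,203.5),.09);p('offR',(293.5,217),.09)
for n,q in dict(A1=(231,177),A2=(290,179),A3=(288,238),A4=(226,234),B1=(402,186),B2=(462,186),B3=(463,243),B4=(404,244)).items(): p(n,q,.07)
p('jar',(329,217),.07);p('bottle',(369,222),.11)
im=b['image'];s=a['image']
x=cv2.resize(im[95:205,285:415],None,fx=5,fy=5,interpolation=cv2.INTER_CUBIC)
cv2.imwrite('pics/c1.png',x)
y=cv2.resize(s[175:355,300:450],None,fx=3.3,fy=3.3,interpolation=cv2.INTER_CUBIC);cv2.imwrite('pics/c2.png',y)
E
```

```text
offL [0.4508 0.4226 0.09  ]
offR [0.4105 0.1795 0.09  ]
A1 [0.5477 0.4074 0.07  ]
A2 [0.5456 0.1978 0.07  ]
A3 [0.3385 0.1976 0.07  ]
A4 [0.3461 0.4148 0.07  ]
B1 [ 0.5309 -0.1972  0.07  ]
B2 [ 0.5366 -0.4117  0.07  ]
B3 [ 0.3355 -0.413   0.07  ]
B4 [ 0.3278 -0.2051  0.07  ]
jar [0.4152 0.0573 0.07  ]
bottle [ 0.3987 -0.0781  0.11  ]
```

View pics/c1.png

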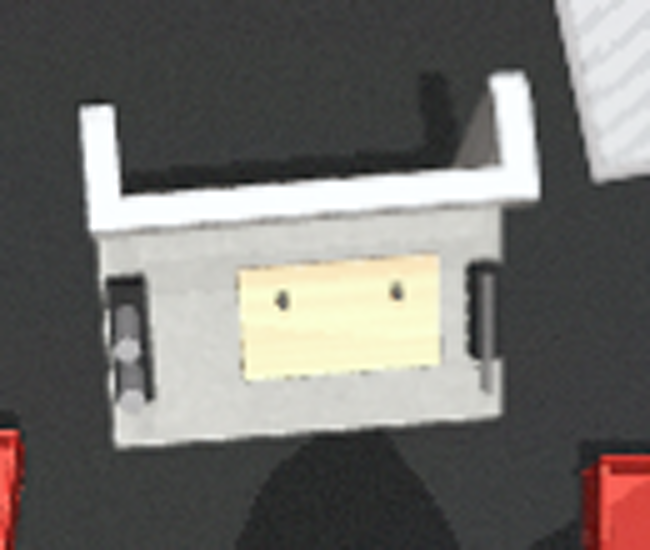

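```bash
cat >> h.py <<'E'
def plan(start, yaw, *tg):
    """rows' dp/roll for successive calls to (x,y,z,yaw) targets; tool pointing down"""
    p=np.array(start,float)
    for t in tg:
        M=R.from_euler('xyz',[180,0,yaw],degrees=True).as_matrix()
        d=M.T@(np.array(t[:3])-p)*1000; dy=(t[3]-yaw+180)%360-180
        print('dp',d.round(1),'roll',round(-np.radians(dy),4),'| rows>=',round(max(np.linalg.norm(d)/62.5,abs(dy)/10.7),1))
        p=np.array(t[:3]);yaw=t[3]
def now(): s=r.get_state(); return s['tcp_pos'],s['eef_rot'][2]
E
python3 - <<'E'
from h import *
plan(*now(),(.33,-.42,.29,-129),(.44,-.18,.30,-99.4),(.46,.09,.30,-99.4),(.43,.30,.24,-99.4))
# mount estimates: pins from top image & scene ones
b=load('t0');a=load('s0')
for z in(.05,.1,.15):print(z,[atz(b,q,z).round(3) for q in((341.2,155),(364.4,153.2))])
# project lamp/plate guesses
im=a['image'];y=cv2.resize(im[185:355,305:440],None,fx=3.5,fy=3.5,interpolation=cv2.INTER_CUBIC);cv2.imwrite('pics/c2.png',y)
E
```

```text
dp [-177.2  170.7  -50.3] roll -0.5624 | rows>= 4.0
dp [-255.7   65.6  -10. ] roll -0.5166 | rows>= 4.2
dp [-269.6   24.4    0. ] roll -0.0 | rows>= 4.3
dp [-202.3   63.9   60. ] roll -0.0 | rows>= 3.5
0.05 [array([0.641, 0.018, 0.05 ]), array([ 0.65 , -0.065,  0.05 ])]
0.1 [array([0.63, 0.02, 0.1 ]), array([ 0.638, -0.06 ,  0.1  ])]
0.15 [array([0.619, 0.022, 0.15 ]), array([ 0.627, -0.056,  0.15 ])]
```

View pics/c2.png

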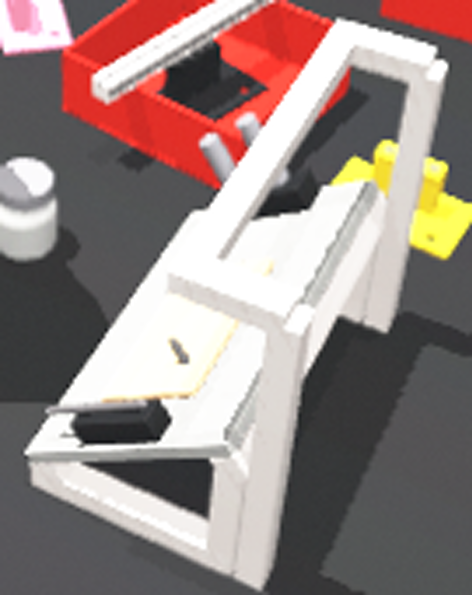

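The crop shows the lamp bar above the board's upper edge, the right pin at crop (180,352) and the left pin hidden. Now moving towards the offcut.

>>> send_rows(steps=[{"dp": [-177,171,-50],"roll": -0.5624,"jaw": 100},{"dp": [-177,171,-50],"roll": -0.5624,"jaw": 100},{"dp": [-177,171,-50],"roll": -0.5624,"jaw": 100},{"dp": [-177,171,-50],"roll": -0.5624,"jaw": 100},{"dp": [-177,171,-50],"roll": -0.5624,"jaw": 100}])

```text
time_s: 0.72
tcp_pos: [0.3317, -0.4175, 0.2921]
eef_rot: [-179.8, 0.0, -128.7]
contact_force: [-0.2, -0.9, 1.3]
gripper_width: 0.0879
gripper_force: 0.0
```

>>> send_rows(steps=[{"dp": [-256,66,-10],"roll": -0.5166,"jaw": 100},{"dp": [-256,66,-10],"roll": -0.5166,"jaw": 100},{"dp": [-256,66,-10],"roll": -0.5166,"jaw": 100},{"dp": [-256,66,-10],"roll": -0.5166,"jaw": 100},{"dp": [-256,66,-10],"roll": -0.5166,"jaw": 100}])

```text
time_s: 1.35
tcp_pos: [0.4406, -0.1774, 0.3004]
eef_rot: [180.0, 0.0, -99.2]
contact_force: [-1.0, -0.4, -0.3]
gripper_width: 0.0874
gripper_force: 0.0
```

>>> send_rows(steps=[{"dp": [-270,24,0],"roll": 0,"jaw": 100},{"dp": [-270,24,0],"roll": 0,"jaw": 100},{"dp": [-270,24,0],"roll": 0,"jaw": 100},{"dp": [-270,24,0],"roll": 0,"jaw": 100},{"dp": [-270,24,0],"roll": 0,"jaw": 100}])

```text
time_s: 1.98
tcp_pos: [0.4602, 0.0926, 0.3]
eef_rot: [180.0, -0.0, -99.3]
contact_force: [-0.9, 0.6, 0.7]
gripper_width: 0.0873
gripper_force: 0.0
```

>>> send_rows(steps=[{"dp": [-202,64,60],"roll": 0,"jaw": 100},{"dp": [-202,64,60],"roll": 0,"jaw": 100},{"dp": [-202,64,60],"roll": 0,"jaw": 100},{"dp": [-202,64,60],"roll": 0,"jaw": 100},{"dp": [-202,64,60],"roll": 0,"jaw": 100}])

```text
time_s: 2.6
tcp_pos: [0.4297, 0.3011, 0.2387]
eef_rot: [179.9, -0.2, -99.3]
contact_force: [-0.6, -0.2, -0.0]
gripper_width: 0.0877
gripper_force: 0.0
```

```bash
python3 - <<'E'
from h import *
cap('wrist','w1');cap('scene','s1')
E
```

```text
(no output)
```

View pics/w1.png

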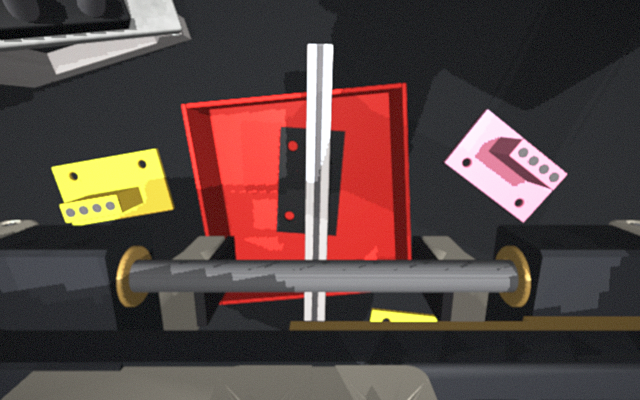

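The wrist view shows the offcut's right end at (320,44) and its axis at column ~316. The bin's far rim corners are at (184,104) and (405,85), and the holes at (292,146) and (289,216) on the +x side.

```bash
python3 - <<'E'
from h import *
c=load('w1')
g=lambda q,z:atz(c,q,z).round(4)
print('end',g((320.5,44),.09),'axis low',g((314.5,240),.09), g((314.5,322),.09))
print('rim',g((184,104),.07),g((405,85),.07))
h1,h2=g((292.5,146),.009),g((289.5,216),.009);print('holes',h1,h2,np.linalg.norm(h1-h2))
for q in((281,127),(343,131),(336,234),(278,233)):print('plate',g(q,.009))
E
```

```text
end [0.4117 0.1813 0.09  ] axis low [0.4443 0.343  0.09  ] [0.4587 0.4267 0.09  ]
rim [0.538 0.206 0.07 ] [0.3441 0.222  0.07  ]
holes [0.4567 0.2619 0.009 ] [0.4748 0.3393 0.009 ] 0.07948817522122391
plate [0.4651 0.2401 0.009 ]
plate [0.4001 0.2551 0.009 ]
plate [0.4256 0.3695 0.009 ]
plate [0.4918 0.3573 0.009 ]
```

```bash
python3 - <<'E'
from h import *
plan(*now(),(.434,.303,.080,-101))
E
```

```text
dp [ -3.9  -3.2 159.9] roll 0.0276 | rows>= 2.6
```

>>> send_rows(steps=[{"dp": [-4,-3,60],"roll": 0.028,"jaw": 100},{"dp": [-4,-3,120],"roll": 0.028,"jaw": 100},{"dp": [-4,-3,145],"roll": 0.028,"jaw": 100},{"dp": [-4,-3,160],"roll": 0.028,"jaw": 100},{"dp": [-4,-3,160],"roll": 0.028,"jaw": 100}])

```text
time_s: 3.32
tcp_pos: [0.4338, 0.303, 0.0804]
eef_rot: [180.0, -0.0, -101.1]
contact_force: [1.1, -0.3, 0.4]
gripper_width: 0.0872
gripper_force: 0.0
```

>>> send_rows(steps=[{"dp": [0,0,0],"roll": 0,"jaw": 10},{"dp": [0,0,0],"roll": 0,"jaw": 10},{"dp": [0,0,0],"roll": 0,"jaw": 10},{"dp": [0,0,0],"roll": 0,"jaw": 10},{"dp": [0,0,0],"roll": 0,"jaw": 10}], newtons=25)

```text
time_s: 3.95
tcp_pos: [0.4335, 0.3039, 0.0807]
eef_rot: [-180.0, 0.0, -101.0]
contact_force: [0.8, -0.4, 0.1]
gripper_width: 0.0432
gripper_force: 0.0
```

>>> send_rows(steps=[{"dp": [0,0,0],"roll": 0,"jaw": 10},{"dp": [0,0,0],"roll": 0,"jaw": 10},{"dp": [0,0,0],"roll": 0,"jaw": 10},{"dp": [0,0,0],"roll": 0,"jaw": 10},{"dp": [0,0,-20],"roll": 0,"jaw": 10}])

```text
time_s: 4.58
tcp_pos: [0.4326, 0.3028, 0.0993]
eef_rot: [179.9, -0.2, -101.0]
contact_force: [0.3, 0.3, -0.5]
gripper_width: 0.0198
gripper_force: 25.0
```

```bash
python3 - <<'E'
from h import *
p,y=now();print(p,y)
plan(p,y,(.434,.303,.20,-101),(.46,.09,.22,-101),(.46,-.12,.22,-90),(.434,-.307,.20,-90),(.434,-.307,.083,-90))
E
```

```text
[0.43257615 0.30278542 0.09932161] -101.0236234108884
dp [  -0.5   -1.4 -100.7] roll -0.0004 | rows>= 1.6
dp [204.1 -66.2 -20. ] roll -0.0 | rows>= 3.4
dp [206.1 -40.1  -0. ] roll -0.192 | rows>= 3.4
dp [187.  26.  20.] roll -0.0 | rows>= 3.0
dp [  0.  -0. 117.] roll -0.0 | rows>= 1.9
```

>>> send_rows(steps=[{"dp": [0,0,-50],"roll": 0,"jaw": 10},{"dp": [0,0,-101],"roll": 0,"jaw": 10},{"dp": [0,0,-101],"roll": 0,"jaw": 10}])

```text
time_s: 4.95
tcp_pos: [0.435, 0.3056, 0.2058]
eef_rot: [-179.8, 0.4, -101.0]
contact_force: [0.9, -0.2, -1.0]
gripper_width: 0.0198
gripper_force: 25.0
```

>>> send_rows(steps=[{"dp": [40,-13,-20],"roll": 0,"jaw": 10},{"dp": [95,-31,-20],"roll": 0,"jaw": 10},{"dp": [150,-49,-20],"roll": 0,"jaw": 10},{"dp": [204,-66,-20],"roll": 0,"jaw": 10}])

```text
time_s: 5.45
tcp_pos: [0.4587, 0.0891, 0.2208]
eef_rot: [180.0, -0.0, -101.0]
contact_force: [1.7, -0.0, -1.2]
gripper_width: 0.0198
gripper_force: 25.0
```

>>> send_rows(steps=[{"dp": [55,-11,0],"roll": -0.05,"jaw": 10},{"dp": [110,-21,0],"roll": -0.1,"jaw": 10},{"dp": [165,-32,0],"roll": -0.15,"jaw": 10},{"dp": [206,-40,0],"roll": -0.192,"jaw": 10}])

```text
time_s: 5.95
tcp_pos: [0.4583, -0.1209, 0.2207]
eef_rot: [179.9, 0.0, -90.0]
contact_force: [0.8, -0.2, -1.4]
gripper_width: 0.0197
gripper_force: 25.0
```

>>> send_rows(steps=[{"dp": [55,8,6],"roll": 0,"jaw": 10},{"dp": [110,15,12],"roll": 0,"jaw": 10},{"dp": [160,22,18],"roll": 0,"jaw": 10},{"dp": [187,26,20],"roll": 0,"jaw": 10},{"dp": [187,26,20],"roll": 0,"jaw": 10}])

```text
time_s: 6.58
tcp_pos: [0.432, -0.3072, 0.1999]
eef_rot: [179.8, 0.1, -90.2]
contact_force: [0.3, 0.0, -1.4]
gripper_width: 0.0196
gripper_force: 25.0
```

```bash
python3 - <<'E'
from h import *
p,y=now();print(p,y,r.get_state()['gripper_width'])
plan(p,y,(.434,-.307,.083,-90))
c=cap('wrist','w2')
E
```

```text
[ 0.4319987  -0.30722387  0.19986683] -90.1857669360152 0.01964199152567098
dp [ -0.2  -2.  116.9] roll -0.0032 | rows>= 1.9
```

View pics/w2.png

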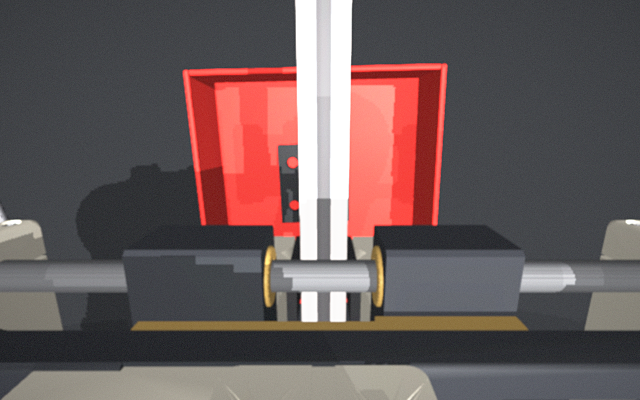

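The offcut lies over the middle of bin B, whose far rim corners are at (186,71) and (445,66). Lowering it and letting go.

>>> send_rows(steps=[{"dp": [0,-2,55],"roll": 0,"jaw": 10},{"dp": [0,-2,95],"roll": 0,"jaw": 10},{"dp": [0,-2,110],"roll": 0,"jaw": 10},{"dp": [0,-2,118],"roll": 0,"jaw": 10},{"dp": [0,-2,119],"roll": 0,"jaw": 10}])

```text
time_s: 7.25
tcp_pos: [0.436, -0.3058, 0.0832]
eef_rot: [-179.9, -0.0, -90.0]
contact_force: [0.2, 0.2, -1.2]
gripper_width: 0.0199
gripper_force: 25.0
```

>>> send_rows(steps=[{"dp": [0,0,0],"roll": 0,"jaw": 60},{"dp": [0,0,0],"roll": 0,"jaw": 60},{"dp": [0,0,0],"roll": 0,"jaw": 60},{"dp": [0,0,0],"roll": 0,"jaw": 60},{"dp": [0,0,0],"roll": 0,"jaw": 60}])

```text
time_s: 7.88
tcp_pos: [0.4353, -0.3059, 0.0826]
eef_rot: [-180.0, -0.0, -90.0]
contact_force: [-0.1, 0.3, 0.1]
gripper_width: 0.0524
gripper_force: 0.0
```

>>> send_rows(steps=[{"dp": [0,0,-20],"roll": 0,"jaw": 100},{"dp": [0,0,-70],"roll": 0,"jaw": 100},{"dp": [0,0,-120],"roll": 0,"jaw": 100},{"dp": [0,0,-170],"roll": 0,"jaw": 100}])

```text
time_s: 8.38
tcp_pos: [0.435, -0.3058, 0.2542]
eef_rot: [180.0, -0.0, -90.0]
contact_force: [1.2, -0.2, 0.3]
gripper_width: 0.0852
gripper_force: 0.0
```

```bash
python3 - <<'E'
from h import *
c=cap('top','t2');cap('scene','s2')
# offcut check: bright pixels near bin B
p,y=now();print(p,y)
im=c['image'];x=im[160:260,385:480].astype(int);m=(x.min(2)>150).astype(np.uint8)
ys,xs=np.nonzero(m);print(len(xs),xs.min()+385,xs.max()+385,ys.min()+160,ys.max()+160,xs.mean()+385,ys.mean()+160)
print(atz(c,(xs.mean()+385,ys.mean()+160),.09))
# mount from wrist view: plan hover over pins, tool yaw -90 then
plan(p,y,(.46,-.2,.30,-90),(.50,-.02,.34,-90))
E
```

```text
[ 0.43774188 -0.30721666  0.25865671] -89.95563153660319
277 427 479 161 222 442.2996389891697 193.29602888086643
[ 0.50592466 -0.33494144  0.09      ]
dp [-107.2  -22.3  -41.3] roll 0.0008 | rows>= 1.9
dp [-180.  -40.  -40.] roll -0.0 | rows>= 3.0
```

>>> send_rows(steps=[{"dp": [-50,-10,-50],"roll": 0,"jaw": 100},{"dp": [-100,-22,-90],"roll": 0,"jaw": 100},{"dp": [-160,-40,-100],"roll": 0,"jaw": 100},{"dp": [-220,-60,-101],"roll": 0,"jaw": 100},{"dp": [-270,-75,-101],"roll": 0,"jaw": 100}])

```text
time_s: 9.1
tcp_pos: [0.5102, -0.0352, 0.3541]
eef_rot: [-179.9, 0.0, -90.0]
contact_force: [1.1, -0.9, -0.8]
gripper_width: 0.0872
gripper_force: 0.0
```

>>> send_rows(steps=[{"dp": [-50,-15,0],"roll": 0,"jaw": 100},{"dp": [-82,-32,0],"roll": 0,"jaw": 100},{"dp": [-82,-32,0],"roll": 0,"jaw": 100}])

```text
time_s: 9.48
tcp_pos: [0.5425, 0.047, 0.3524]
eef_rot: [179.9, -0.0, -89.8]
contact_force: [-0.2, 0.0, -0.7]
gripper_width: 0.0876
gripper_force: 0.0
```

```bash
python3 - <<'E'
from h import *
print(now());cap('wrist','w3')
E
```

```text
(array([0.54251147, 0.04700002, 0.35244666]), np.float64(-89.84384579383021))
```

View pics/w3.png

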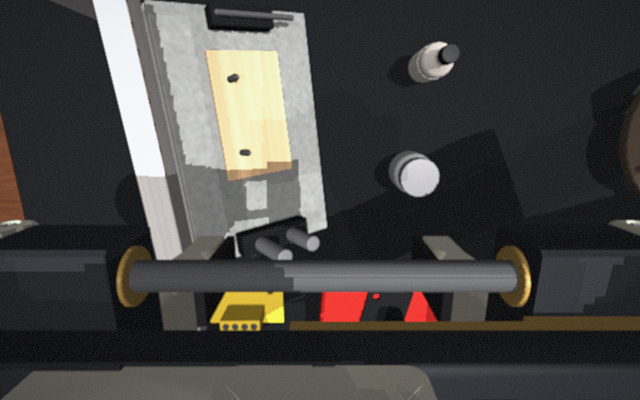

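The wrist view shows the plate corners at (207,51), (277,49), (291,168) and (229,180). The right pin is at (233,77) and the left at (245,152), with the lamp bar at left. Next I fit the mount pose to this.

```bash
cat > mount.py <<'E'
from h import *
from scipy.optimize import least_squares
T=np.radians(35)
def feat(c,box):
    x0,y0,x1,y1=box; im=cv2.resize(c['image'][y0:y1,x0:x1],None,fx=4,fy=4,interpolation=cv2.INTER_CUBIC)
    h=cv2.cvtColor(im,cv2.COLOR_BGR2HSV)
    m=((h[...,0]>10)&(h[...,0]<32)&(h[...,1]>45)&(h[...,2]>60)).astype(np.uint8)
    m=cv2.morphologyEx(m,cv2.MORPH_OPEN,np.ones((5,5)))
    cs=max(cv2.findContours(m,cv2.RETR_EXTERNAL,cv2.CHAIN_APPROX_NONE)[0],key=cv2.contourArea)
    hull=cv2.convexHull(cs); q=None
    for e in np.linspace(.01,.12,40):
        q=cv2.approxPolyDP(hull,e*cv2.arcLength(hull,True),True)
        if len(q)==4: break
    f=np.zeros_like(m); cv2.fillPoly(f,[hull],1); f=cv2.erode(f,np.ones((13,13)))
    d=((h[...,2]<110)&(f>0)).astype(np.uint8)
    n,l,st,ce=cv2.connectedComponentsWithStats(d); S=lambda p:(np.array(p)+.5)/4-.5+[x0,y0]
    pins=[]
    for i in np.argsort(-st[1:,4])[:2]+1:
        pts=np.argwhere(l==i)[:,::-1].astype(float); mu=pts.mean(0); v=np.linalg.svd(pts-mu,full_matrices=False)[2][0]; s=(pts-mu)@v
        pins.append((st[i,4],S(mu).round(1),S(mu+v*s.min()).round(1),S(mu+v*s.max()).round(1)))
    return S(q[:,0]).round(1),pins
E
python3 - <<'E'
from mount import *
for n,b in(('w3',(195,40,305,190)),('t0',(325,140,380,176))):
    q,p=feat(load(n),b);print(n,q.tolist());[print(*x) for x in p]
E
```

```text
w3 [[205.1, 49.9], [276.1, 51.1], [291.4, 168.1], [227.4, 180.1]]
938 [232.4  78. ] [237.2  76.2] [227.5  79.9]
705 [244.6 152.2] [239.8 151.8] [249.2 152.5]
t0 [[371.9, 147.6], [365.1, 151.1], [332.1, 152.1], [337.6, 147.9]]
```

```bash
cat >> mount.py <<'E'
def model(x):
    p=x[:3];psi=x[3];a=x[4]
    u=np.array([np.cos(psi)*np.cos(T),np.sin(psi)*np.cos(T),np.sin(T)]);y=np.array([-np.sin(psi),np.cos(psi),0]);n=np.cross(u,y)
    P=[p+s*.07*y+d*u for s,d in((-1,a),(-1,a-.084),(1,a-.084),(1,a))]+[p-.04*y+.011*n,p+.04*y+.011*n]
    return np.array(P),u,y,n
W=np.array([[205.1,49.9],[276.6,50.5],[291.4,168.1],[227.4,180.1],[232.4,78],[244.6,152.2]])
cr=lambda q:(np.array(q)+.5)/5-.5+[285,95]
Tt=cr([[438,254],[440,362],[247,381],[238,268],[397,291],[281,300]])
def fit(useT=True):
    w,t=load('w3'),load('t0')
    def res(x):
        P=model(x)[0]; e=[(proj(w,P)-W).ravel()/1.]
        if useT:e.append((proj(t,P)-Tt).ravel()/.7)
        return np.concatenate(e)
    s=least_squares(res,[.63,-.02,.1,-.05,.028],loss='soft_l1'); return s.x,res(s.x)
E
python3 - <<'E'
from mount import *
for k in(1,0):
    x,e=fit(k);print(x.round(4),np.degrees(x[3]).round(2));print(e.round(1).reshape(-1,2).tolist())
x,_=fit();P,u,y,n=model(x);w=load('w3')
print('pinR foot/tip',proj(w,[x[:3]-.04*y,x[:3]-.04*y+.022*n]).round(1),'L',proj(w,[x[:3]+.04*y,x[:3]+.04*y+.022*n]).round(1))
E
```

```text
[ 0.6418 -0.0177  0.0988  0.1044  0.0207] 5.98
[[0.2, -0.4], [-0.1, 0.2], [0.1, -0.1], [1.0, 0.3], [0.4, -0.4], [0.1, -0.2], [-0.2, -0.7], [-0.3, -0.0], [-1.3, -1.1], [-0.5, -0.3], [0.0, -0.7], [0.3, -0.8]]
[ 0.6422 -0.0176  0.0986  0.1024  0.0207] 5.87
[[0.0, -0.3], [-0.2, 0.4], [-0.3, 0.0], [0.6, 0.4], [0.2, -0.3], [-0.2, -0.1]]
pinR foot/tip [[229.2  79.1]
 [236.5  76. ]] L [[241.1 151.7]
 [248.5 152.2]]
```

```bash
python3 - <<'E'
from mount import *
x,_=fit();P,u,y,n=model(x);w=load('w3');t=load('t0')
hx=np.array([np.cos(x[3]),np.sin(x[3]),0])
tl=cr([[100,228],[500,198]])
im=w['image'];  # white->dark transition along rows in w3
for row in(10,60,110,150):print(row,im[row,95:190:3].mean(1).astype(int).tolist())
def f(v,wl):
    b=x[:3]+hx*v[0]+np.array([0,0,v[1]]); e=[]
    for c,l in((t,tl),(w,wl)):
        q=proj(c,[b-.12*y,b+.12*y]);d=l[1]-l[0];nn=np.array([-d[1],d[0]])/np.linalg.norm(d);e+=list((q-l[0])@nn)
    return e
wl=np.array([[124,10],[175,200]],float)
s=least_squares(f,[.06,.1],args=(wl,));print(s.x,s.fun)
E
```

```text
10 [199, 239, 240, 238, 240, 240, 240, 240, 240, 241, 241, 156, 103, 105, 99, 102, 137, 100, 97, 106, 173, 168, 172, 172, 168, 171, 175, 174, 177, 181, 177, 172]
60 [41, 41, 39, 31, 154, 245, 244, 244, 244, 244, 245, 245, 245, 245, 247, 122, 108, 105, 107, 120, 115, 127, 115, 170, 190, 192, 189, 196, 191, 193, 192, 195]
110 [36, 39, 41, 37, 38, 39, 38, 43, 120, 248, 246, 247, 247, 247, 246, 247, 247, 247, 246, 106, 112, 110, 106, 143, 117, 119, 127, 196, 197, 193, 188, 189]
150 [34, 38, 34, 39, 37, 38, 41, 39, 36, 44, 37, 51, 250, 248, 248, 247, 248, 248, 248, 247, 248, 248, 94, 111, 111, 111, 141, 123, 124, 130, 204, 205]
[0.0307474  0.12984586] [-2.90995183 -2.88184563 -6.94021168  7.23473904]
```

```bash
python3 - <<'E'
from mount import *
x,_=fit();P,u,y,n=model(x);w=load('w3');t=load('t0')
hx=np.array([np.cos(x[3]),np.sin(x[3]),0])
im=t['image']
def edge(col):
    g=im[130:145,col].mean(1); return 130+np.where(g[:-1]-g[1:]>25)[0],g.astype(int).tolist()
tl=[]
for c in(312,330,350,370,382):print(c,edge(c))
tl=cr([[100,228],[500,198]])
wl=np.array([[127.5,10],[161,150]],float)
def f(v):
    b=x[:3]+hx*v[0]+np.array([0,0,v[1]]); e=[]
    for c,l in((t,tl),(w,wl)):
        q=proj(c,[b-.1*y,b+.1*y]);d=l[1]-l[0];nn=np.array([-d[1],d[0]])/np.linalg.norm(d);e+=list((q-l[0])@nn)
    return e
s=least_squares(f,[.06,.1]);print(s.x,s.fun)
E
```

```text
312 (array([139, 140]), [40, 45, 40, 69, 227, 251, 253, 253, 253, 253, 207, 156, 197, 205, 203])
330 (array([138]), [41, 38, 111, 242, 253, 253, 253, 253, 252, 184, 174, 205, 210, 214, 213])
350 (array([136, 137]), [76, 237, 253, 253, 253, 253, 253, 185, 144, 203, 210, 209, 209, 209, 203])
370 (array([135]), [243, 253, 253, 253, 253, 240, 182, 184, 205, 208, 210, 211, 209, 202, 202])
382 (array([134]), [253, 253, 253, 253, 240, 188, 178, 198, 201, 201, 203, 202, 201, 203, 203])
[0.01353273 0.16420317] [-0.39758504 -0.36941536 -2.29546926  2.69017468]
```

```bash
python3 - <<'E'
from h import *
w=load('w3');o,_=ray(w,(320,200));print('cam',o)
p,y=now();print(p,y)
plan(p,y,(.47,.18,.33,-142),(.4335,.308,.20,-193),(.4335,.308,.035,-193))
E
```

```text
cam [ 0.54235513 -0.01929643  0.49535696]
[0.54198135 0.04584742 0.35271109] -89.89702256812326
dp [-134.3   71.7   22.7] roll 0.9094 | rows>= 4.9
dp [-50.  123.3 130. ] roll 0.8901 | rows>= 4.8
dp [  0.  -0. 165.] roll -0.0 | rows>= 2.6
```

>>> send_rows(steps=[{"dp": [-134,72,23],"roll": 0.9094,"jaw": 100},{"dp": [-134,72,23],"roll": 0.9094,"jaw": 100},{"dp": [-134,72,23],"roll": 0.9094,"jaw": 100},{"dp": [-134,72,23],"roll": 0.9094,"jaw": 100},{"dp": [-134,72,23],"roll": 0.9094,"jaw": 100}])

```text
time_s: 10.15
tcp_pos: [0.4694, 0.1784, 0.3307]
eef_rot: [-180.0, 0.0, -141.3]
contact_force: [0.9, -0.2, 0.0]
gripper_width: 0.0877
gripper_force: 0.0
```

>>> send_rows(steps=[{"dp": [-50,123,130],"roll": 0.8901,"jaw": 100},{"dp": [-50,123,130],"roll": 0.8901,"jaw": 100},{"dp": [-50,123,130],"roll": 0.8901,"jaw": 100},{"dp": [-50,123,130],"roll": 0.8901,"jaw": 100},{"dp": [-50,123,130],"roll": 0.8901,"jaw": 100}])

```text
time_s: 10.78
tcp_pos: [0.431, 0.3051, 0.1999]
eef_rot: [-179.9, -0.0, 167.8]
contact_force: [-0.2, 0.3, 0.2]
gripper_width: 0.0876
gripper_force: 0.0
```

```bash
python3 - <<'E'
from h import *
p,y=now();print(p,y,r.get_state()['joints'].round(1))
plan(p,y,(.4335,.308,.035,-193))
c=cap('wrist','w4')
for nm,q in dict(blk=(.4335,.308,.054),hl=(.4748,.3393,.009),hr=(.4567,.2619,.009)).items():print(nm,proj(c,q).round(0))
E
```

```text
[0.430963   0.30510798 0.19987332] 167.78061064304998 [  56.6    8.6  -21.1    0.   -60.4 -158.8]
dp [ -1.9   3.4 164.9] roll 0.0136 | rows>= 2.6
blk [[326. 197.]]
hl [[364. 218.]]
hr [[287. 217.]]
```

View pics/w4.png

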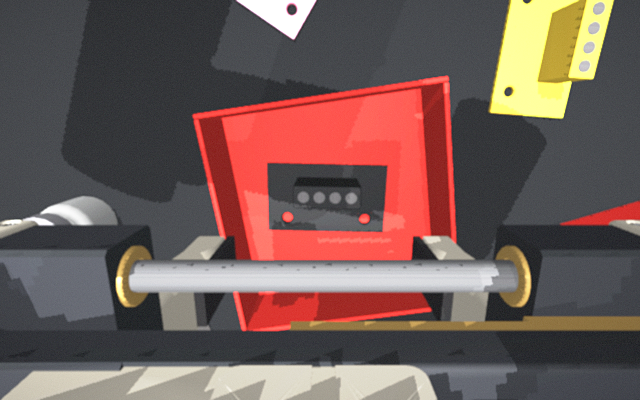

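The view matches: block top at (327,197) and holes at (288,217) and (364,218), as predicted. Descend and grip.

>>> send_rows(steps=[{"dp": [-2,3,55],"roll": 0.0136,"jaw": 100},{"dp": [-2,3,105],"roll": 0.0136,"jaw": 100},{"dp": [-2,3,140],"roll": 0.0136,"jaw": 100},{"dp": [-2,3,160],"roll": 0.0136,"jaw": 100},{"dp": [-2,3,165],"roll": 0.0136,"jaw": 100}])

```text
time_s: 11.45
tcp_pos: [0.4336, 0.3069, 0.0346]
eef_rot: [-179.9, -0.0, 167.3]
contact_force: [0.4, -1.1, 0.7]
gripper_width: 0.0881
gripper_force: 0.0
```

>>> send_rows(steps=[{"dp": [0,0,0],"roll": 0,"jaw": 55},{"dp": [0,0,0],"roll": 0,"jaw": 55},{"dp": [0,0,0],"roll": 0,"jaw": 55},{"dp": [0,0,0],"roll": 0,"jaw": 55},{"dp": [0,0,0],"roll": 0,"jaw": 55}], newtons=20)

```text
time_s: 12.08
tcp_pos: [0.434, 0.3086, 0.0364]
eef_rot: [180.0, 0.0, 167.3]
contact_force: [-1.5, -1.1, 6.5]
gripper_width: 0.0598
gripper_force: 20.0
```

```bash
cat >> mount.py <<'E'
X,_=fit(); _,u,yy,n=model(X); P0=X[:3]; hx=np.array([np.cos(X[3]),np.sin(X[3]),0]); Z=np.array([0,0,1.])
TY=180+np.degrees(X[3])
G=.037   # grasp height over underside
E0=-.016
def edge_pose(phi,lift=0,e=E0):
    ph=np.radians(phi); g=P0+u*e-.047*(np.cos(ph)*hx+np.sin(ph)*Z)+G*(-np.sin(ph)*hx+np.cos(ph)*Z)
    return g+Z*lift-Z*.005
def flat(s,h,G=G): return P0-u*(.033+s)+n*(G+h)-Z*.005
E
python3 - <<'E'
from mount import *
p,y=now()
A=edge_pose(0,.005)
plan(p,y,(.434,.3086,.30,y),(.50,.14,.30,180),(*(edge_pose(0,.12)),TY),(*A,TY))
print(A, TY)
# arc in tool axes from A
M=R.from_euler('xyz',[180,0,TY],degrees=True).as_matrix()
for ph in(0,7,14,21,28,35):print(ph,(M.T@(edge_pose(ph)-A)*1000).round(1))
for nm,q in dict(press=flat(.03,-.003),lift=flat(.03,.027),over=flat(0,.027),home=flat(0,0)).items():print(nm,q.round(4),(M.T@(q-A)*1000).round(1))
E
```

```text
dp [  -0.    -0.  -263.6] roll -0.0 | rows>= 4.2
dp [-101.4 -150.    -0. ] roll -0.2214 | rows>= 2.9
dp [ -82.1 -164.    58.4] roll -0.1044 | rows>= 3.1
dp [  0.  -0. 115.] roll -0.0 | rows>= 1.8
[ 0.58205984 -0.023958    0.12657509] 185.98379778464306
0 [ 0. -0.  5.]
7 [ 4.2  0.  11. ]
14 [ 7.6 -0.  17.5]
21 [10.1 -0.  24.3]
28 [11.9 -0.  31.4]
35 [12.7 -0.  38.6]
press [ 0.5711 -0.0251  0.0855] [11.  -0.  41.1]
lift [ 0.554  -0.0269  0.11  ] [28.2 -0.  16.5]
over [ 0.5784 -0.0243  0.1273] [ 3.6 -0.  -0.7]
home [ 0.5938 -0.0227  0.1051] [-11.9  -0.   21.4]
```

>>> send_rows(steps=[{"dp": [0,0,-40],"roll": 0,"jaw": 55},{"dp": [0,0,-95],"roll": 0,"jaw": 55},{"dp": [0,0,-155],"roll": 0,"jaw": 55},{"dp": [0,0,-215],"roll": 0,"jaw": 55},{"dp": [0,0,-264],"roll": 0,"jaw": 55}])

```text
time_s: 12.7
tcp_pos: [0.4335, 0.3083, 0.3022]
eef_rot: [179.9, 0.0, 167.3]
contact_force: [0.4, 0.9, -2.2]
gripper_width: 0.0601
gripper_force: 20.0
```

>>> send_rows(steps=[{"dp": [-25,-38,0],"roll": -0.06,"jaw": 55},{"dp": [-58,-86,0],"roll": -0.12,"jaw": 55},{"dp": [-85,-126,0],"roll": -0.18,"jaw": 55},{"dp": [-101,-150,0],"roll": -0.2214,"jaw": 55}])

```text
time_s: 13.2
tcp_pos: [0.4993, 0.1378, 0.2994]
eef_rot: [180.0, -0.0, -180.0]
contact_force: [-0.9, 0.7, -0.9]
gripper_width: 0.0602
gripper_force: 20.0
```

>>> send_rows(steps=[{"dp": [-25,-49,0],"roll": -0.03,"jaw": 55},{"dp": [-51,-102,10],"roll": -0.06,"jaw": 55},{"dp": [-74,-149,40],"roll": -0.09,"jaw": 55},{"dp": [-82,-164,58],"roll": -0.1044,"jaw": 55},{"dp": [-82,-164,58],"roll": -0.1044,"jaw": 55}])

```text
time_s: 13.82
tcp_pos: [0.5803, -0.0256, 0.2392]
eef_rot: [-180.0, -0.3, -174.2]
contact_force: [-0.5, 0.9, -0.8]
gripper_width: 0.0599
gripper_force: 20.0
```

```bash
python3 - <<'E'
from mount import *
p,y=now();print(p,y,r.get_state()['gripper_width'])
plan(p,y,(*edge_pose(0,.005),TY))
cap('scene','s5');c=cap('wrist','w5')
a=load('s5')['image'][150:360,270:450];cv2.imwrite('pics/m5.png',np.hstack([cv2.resize(a,(400,466)),cv2.resize(c['image'][60:340,200:440],(400,466))]))
E
```

```text
[ 0.58027954 -0.02560576  0.23922634] -174.17969372192107 0.0599487919681094
dp [ -1.9   1.5 112.7] roll -0.0029 | rows>= 1.8
```

View pics/m5.png

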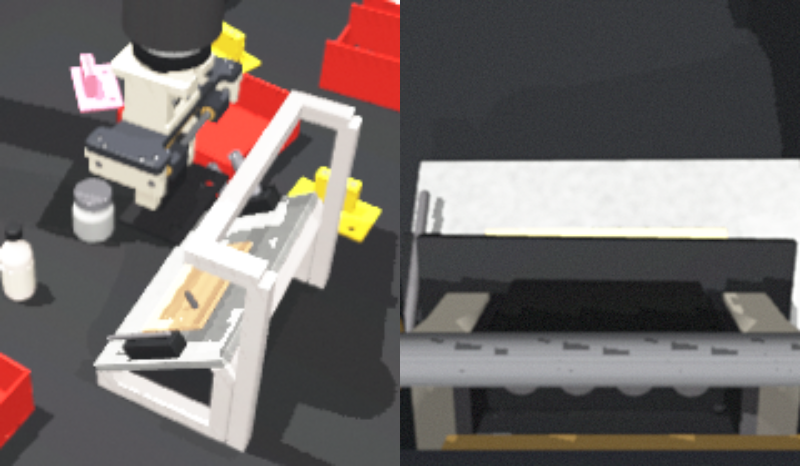

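The holder hangs level in the jaws, with the hole edge towards the lamp bar and the right pin visible at about (190,298) in the left half. Lowering its upper edge to the plate.

>>> send_rows(steps=[{"dp": [-2,1.5,45],"roll": -0.003,"jaw": 55},{"dp": [-2,1.5,85],"roll": -0.003,"jaw": 55},{"dp": [-2,1.5,105],"roll": -0.003,"jaw": 55},{"dp": [-2,1.5,113],"roll": -0.003,"jaw": 55},{"dp": [-2,1.5,113],"roll": -0.003,"jaw": 55}])

```text
time_s: 14.55
tcp_pos: [0.5824, -0.0215, 0.1291]
eef_rot: [180.0, -0.0, -173.8]
contact_force: [1.1, -0.1, -0.9]
gripper_width: 0.0598
gripper_force: 20.0
```

>>> send_rows(steps=[{"dp": [0,0,5],"roll": 0,"jaw": 55},{"dp": [2,0,8],"roll": 0,"jaw": 55},{"dp": [4,0,11],"roll": 0,"jaw": 55},{"dp": [6,0,14],"roll": 0,"jaw": 55},{"dp": [7.5,0,17.5],"roll": 0,"jaw": 55}])

```text
time_s: 15.18
tcp_pos: [0.5755, -0.0233, 0.111]
eef_rot: [180.0, 0.0, -173.9]
contact_force: [-1.0, 0.0, 2.3]
gripper_width: 0.0601
gripper_force: 20.0
```

>>> send_rows(steps=[{"dp": [2.5,0,6.5],"roll": 0,"jaw": 55},{"dp": [3.5,0,10],"roll": 0,"jaw": 55},{"dp": [4.5,0,14],"roll": 0,"jaw": 55},{"dp": [5,0,17.5],"roll": 0,"jaw": 55},{"dp": [5,0,20],"roll": 0,"jaw": 55}])

```text
time_s: 15.8
tcp_pos: [0.5706, -0.0239, 0.0907]
eef_rot: [-180.0, -0.0, -173.9]
contact_force: [0.1, -0.4, -1.2]
gripper_width: 0.0598
gripper_force: 20.0
```

```bash
python3 - <<'E'
from mount import *
p,y=now();print(p,y)
M=R.from_euler('xyz',[180,0,y],degrees=True).as_matrix()
for q in(edge_pose(35),flat(.03,-.003)):print((M.T@(q-p)*1000).round(1))
E
```

```text
[ 0.57056799 -0.02386433  0.09067691] -173.86899365252438
[ 1.3 -1.3  2.8]
[-0.4 -1.3  5.2]
```

>>> send_rows(steps=[{"dp": [1,-1.3,2],"roll": 0,"jaw": 55},{"dp": [1,-1.3,3.5],"roll": 0,"jaw": 55},{"dp": [0,-1.3,5],"roll": 0,"jaw": 55},{"dp": [0,-1.3,5],"roll": 0,"jaw": 55}])

```text
time_s: 16.3
tcp_pos: [0.5703, -0.0252, 0.0867]
eef_rot: [-180.0, -0.0, -173.9]
contact_force: [-4.1, 0.4, 5.5]
gripper_width: 0.0601
gripper_force: 20.0
```

>>> send_rows(steps=[{"dp": [-0.6,0,0.8],"roll": 0,"jaw": 55},{"dp": [-1.1,0,1.6],"roll": 0,"jaw": 55},{"dp": [-1.1,0,1.6],"roll": 0,"jaw": 55}])

```text
time_s: 16.68
tcp_pos: [0.5705, -0.0252, 0.086]
eef_rot: [-180.0, -0.1, -173.8]
contact_force: [-11.2, 1.7, 17.0]
gripper_width: 0.0601
gripper_force: 20.0
```

```bash
python3 - <<'E'
from mount import *
s=r.get_state();p,y=s['tcp_pos'],s['eef_rot'][2];print(p,y,s['contact_force'].round(1),s['moment'].round(2))
d=p+Z*.005-P0;print('slope coords u,y,n',(d@u*1e3).round(1),(d@yy*1e3).round(1),(d@n*1e3).round(1))
cap('wrist','w6');cap('scene','s6')
E
```

```text
[ 0.57050503 -0.02523427  0.08599965] -173.84631778869158 [-11.2   1.7  17. ] [0.8  4.06 0.01]
slope coords u,y,n -63.2 -0.1 34.8
```

>>> send_rows(steps=[{"dp": [8.3,0,-12],"roll": 0,"jaw": 55},{"dp": [16.6,0,-24],"roll": 0,"jaw": 55},{"dp": [4,0,-32],"roll": 0,"jaw": 55},{"dp": [-8,0,-41],"roll": 0,"jaw": 55},{"dp": [-8,0,-41],"roll": 0,"jaw": 55}])

```text
time_s: 17.4
tcp_pos: [0.5816, -0.0239, 0.1262]
eef_rot: [180.0, 0.1, -173.9]
contact_force: [-0.5, -0.3, -2.6]
gripper_width: 0.06
gripper_force: 20.0
```

```bash
cat >> mount.py <<'E'
def coords():
    s=r.get_state();p,y=s['tcp_pos'],s['eef_rot'][2];f=s['contact_force']
    d=p+Z*.005-P0;print('u,y,n mm',(d@u*1e3).round(1),(d@yy*1e3).round(1),(d@n*1e3).round(1),'yaw err',round((y-TY+180)%360-180,2),'F u,y,n',(f@u).round(1),(f@yy).round(1),(f@n).round(1),'w',s['gripper_width'].round(4),'t',s['time_s'])
E
python3 - <<'E'
from mount import *
coords();cap('scene','s7');c=cap('wrist','w7')
def dv(a,b,w):return
a=load('s7')['image'][185:330,300:420];cv2.imwrite('pics/m7.png',np.hstack([cv2.resize(a,(400,483),interpolation=cv2.INTER_CUBIC),cv2.resize(c['image'][60:340,200:440],(400,483))]))
# predicted right pin foot/tip px and hole_right px in scene
s=load('s7');print(proj(s,[P0-.04*yy,P0-.04*yy+.022*n,P0-.04*yy+.029*n,P0+u*.014-.06*yy+.029*n]).round(1))
E
```

```text
Traceback (most recent call last):
  File "mount.py", line 47, in coords
    d=p+Z*.005-P0;print('u,y,n mm',(d@u*1e3).round(1),(d@yy*1e3).round(1),(d@n*1e3).round(1),'yaw err',round((y-TY+180)%360-180,2),'F u,y,n',(f@u).round(1),(f@yy).round(1),(f@n).round(1),'w',s['gripper_width'].round(4),'t',s['time_s'])
                                                                                                                                                                                               ^^^^^^^^^^^^^^^^^^^^^^^^
AttributeError: 'float' object has no attribute 'round'
```

```bash
sed -i "s/s\['gripper_width'\].round(4)/round(s['gripper_width'],4)/" mount.py; python3 - <<'E'
from mount import *
coords()
E
```

```text
u,y,n mm -31.0 0.1 61.3 yaw err 0.16 F u,y,n -1.9 -0.3 -1.8 w 0.06 t 17.4
```

>>> send_rows(steps=[{"dp": [1.6,0,1.1],"roll": 0,"jaw": 55},{"dp": [1.6,0,1.1],"roll": 0,"jaw": 55},{"dp": [-0.7,0,4.4],"roll": 0,"jaw": 55},{"dp": [-3,0,7.7],"roll": 0,"jaw": 55},{"dp": [-4.2,0,9.3],"roll": 0,"jaw": 55}])

```text
time_s: 18.02
tcp_pos: [0.5841, -0.0237, 0.1157]
eef_rot: [-180.0, -0.0, -173.9]
contact_force: [-0.1, -0.2, -1.6]
gripper_width: 0.0598
gripper_force: 20.0
```

```bash
python3 - <<'E'
from mount import *
coords()
E
```

```text
u,y,n mm -35.0 0.1 51.3 yaw err 0.15 F u,y,n -1.0 -0.2 -1.3 w 0.0598 t 18.025
```

>>> send_rows(steps=[{"dp": [-1.9,0,1.1],"roll": 0,"jaw": 55},{"dp": [-3,0,2.7],"roll": 0,"jaw": 55},{"dp": [-4.2,0,4.3],"roll": 0,"jaw": 55},{"dp": [-4.2,0,4.3],"roll": 0,"jaw": 55}])

```text
time_s: 18.52
tcp_pos: [0.5884, -0.0233, 0.1119]
eef_rot: [-180.0, 0.0, -173.9]
contact_force: [0.8, 0.1, -2.6]
gripper_width: 0.0598
gripper_force: 20.0
```

```bash
python3 - <<'E'
from mount import *
coords()
E
```

```text
u,y,n mm -33.6 0.0 45.7 yaw err 0.15 F u,y,n -0.8 -0.0 -2.6 w 0.0598 t 18.525
```

>>> send_rows(steps=[{"dp": [-1.7,0,2.5],"roll": 0,"jaw": 55},{"dp": [-3.4,0,5],"roll": 0,"jaw": 55},{"dp": [-5.1,0,7.4],"roll": 0,"jaw": 55},{"dp": [-6,0,8.5],"roll": 0,"jaw": 55},{"dp": [-6,0,8.5],"roll": 0,"jaw": 55}])

```text
time_s: 19.15
tcp_pos: [0.5952, -0.0226, 0.1056]
eef_rot: [-180.0, 0.1, -173.8]
contact_force: [-4.0, 0.2, 16.8]
gripper_width: 0.0597
gripper_force: 20.0
```

```bash
python3 - <<'E'
from mount import *
coords()
E
```

```text
u,y,n mm -31.6 -0.0 36.6 yaw err 0.21 F u,y,n 6.5 0.6 16.0 w 0.0597 t 19.15
```

>>> send_rows(steps=[{"dp": [-0.8,0,-0.6],"roll": 0,"jaw": 55},{"dp": [-0.8,0,-0.6],"roll": 0,"jaw": 55},{"dp": [-1.6,0,0.6],"roll": 0,"jaw": 55},{"dp": [-1.6,0,0.6],"roll": 0,"jaw": 55}])

```text
time_s: 19.65
tcp_pos: [0.5968, -0.0224, 0.1051]
eef_rot: [-180.0, 0.1, -173.8]
contact_force: [-3.0, 0.6, 17.1]
gripper_width: 0.0596
gripper_force: 20.0
```

```bash
python3 - <<'E'
from mount import *
coords()
s=cap('scene','s8');c=cap('wrist','w8')
a=s['image'][185:330,300:420];cv2.imwrite('pics/m8.png',np.hstack([cv2.resize(a,(400,483),interpolation=cv2.INTER_CUBIC),cv2.resize(c['image'][60:340,200:440],(400,483))]))
E
```

```text
u,y,n mm -30.6 -0.0 35.3 yaw err 0.21 F u,y,n 7.4 0.9 15.7 w 0.0596 t 19.65
```

>>> send_rows(steps=[{"dp": [-0.8,0,-0.6],"roll": 0,"jaw": 55},{"dp": [-1.6,0,-1.2],"roll": 0,"jaw": 55},{"dp": [-1.6,0,-1.2],"roll": 0,"jaw": 55}])

```text
time_s: 20.12
tcp_pos: [0.5969, -0.0224, 0.1051]
eef_rot: [-180.0, -0.0, -173.8]
contact_force: [-6.0, 0.8, 12.5]
gripper_width: 0.0603
gripper_force: 20.0
```

```bash
python3 - <<'E'
from mount import *
coords()
E
```

```text
u,y,n mm -30.5 -0.0 35.2 yaw err 0.18 F u,y,n 2.3 1.5 13.6 w 0.0603 t 20.125
```

View pics/m8.png

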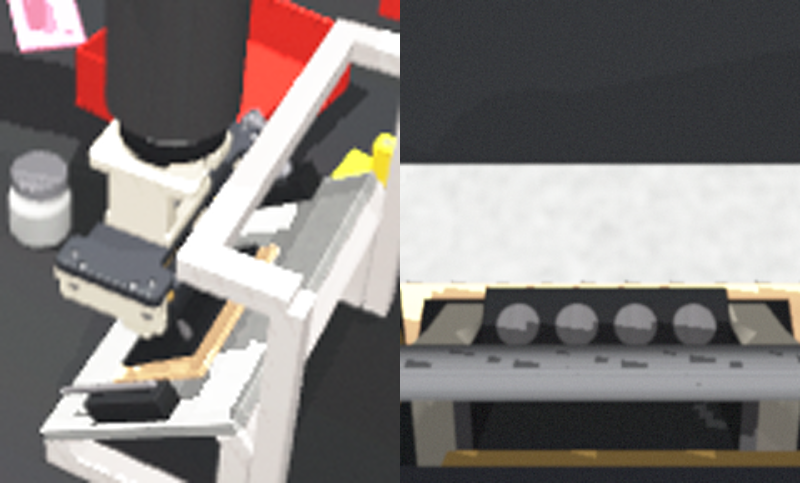

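The crop shows the holder flat on the plate with the right pin protruding through its hole at (185,328). Releasing.

>>> send_rows(steps=[{"dp": [0,0,0],"roll": 0,"jaw": 78},{"dp": [0,0,0],"roll": 0,"jaw": 78},{"dp": [0,0,0],"roll": 0,"jaw": 78},{"dp": [0,0,0],"roll": 0,"jaw": 78}])

```text
time_s: 20.62
tcp_pos: [0.5973, -0.0223, 0.1037]
eef_rot: [-180.0, -0.0, -173.9]
contact_force: [0.5, 0.5, 0.3]
gripper_width: 0.0681
gripper_force: 0.0
```

```bash
python3 - <<'E'
from mount import *
coords();s=cap('scene','s9');w=cap('wrist','w9')
# compare block/plate bottom positions between held and released, and predict
s8=load('s8')
d=cv2.absdiff(s['image'],s8['image'])[185:330,300:420].max(2);ys,xs=np.nonzero(d>60);print(len(xs),(xs.min()+300,xs.max()+300,ys.min()+185,ys.max()+185) if len(xs) else '')
print('pred plate low corners',proj(s,[P0-.056*u-.06*yy+.005*n,P0-.056*u+.06*yy+.005*n,P0+.014*u-.06*yy+.005*n,P0-.04*yy+.005*n,P0-.04*yy+.022*n]).round(1).tolist())
g=cv2.cvtColor(s['image'],cv2.COLOR_BGR2GRAY)
x=cv2.resize(g[262:302:2,330:372:2],None,fx=1,fy=1)
for row in x:print(' '.join(f'{v:3d}' for v in row))
E
```

```text
u,y,n mm -31.0 0.1 33.9 yaw err 0.15 F u,y,n 0.6 0.4 -0.0 w 0.0681 t 20.625
223 (np.int64(325), np.int64(384), np.int64(185), np.int64(296))
pred plate low corners [[336.4, 294.3], [357.3, 263.3], [358.3, 292.5], [357.4, 287.2], [354.0, 281.8]]
114 115 115 115 115 115 115 115 114 115  56  89 255 255 255 255 255 255 255 255 255
114 115 115 114 115 115 115 115 115  89  91  96 223 215 253 255 255 255 255 255 255
116 115 115 115 114 116 115 115 116 113  92  93 223 220 213 220 235 255 255 255 255
118 112 115 116 116 115 114 116 114 114 116 113 215 220 215 216 215 215 215 253 255
 54  80 100 133 113 153 114 102 190 115 108  93  84 115 190 218 218 216 209 215 218
191 122  61  58 105 163 125 132 123 114  62  75  52  47  40 108 147 215 217 219 216
221 220 210 157  58  58  89 120 115  88 152  55  49  44  38  37  39  59 133 187 217
220 221 220 222 220 193  97  54  59  76 151  54  43  43  38  40  38  42  42  44 200
177 219 220 221 220 221 221 211 189 206 104  51  47  37  36  37  39  41  43 173 216
 80  91 159 221 221 220 230 130 217 221  85  44  47  39  38  40  42  42  72 196 224
 79  80 246 232 214 219 220 208 219 224  72  42 116  68  39  42  40  44 186 231 185
 80 124 248 239 218 215 212 218 220 228  56  38  98 126  42  42  41 138 192 235 159
 79 247 251 249 248 218 220 206  69  73  39  38  41 117  90  40  43 191 226 157 153
238 250 251 251 251  74  51  76  38  38  39  38  40  61  41  43 181 218 207 156 169
251 250 250 251 157  39  39  37  37  39  39  39  41  42  43  73 193 243 148 251 251
250 250 250 237  43  39  38  38  38  36  39  40  42  38  44 185 239 246 250 253 253
250 251 251 222  37  37  39  76 112 114 150 205 214 206 185 204 249 250 253 253 253
251 251 253 254 202 202 214 207 208 204 201 223 231 208 205 224 173 249 253 253 253
251 251 252 248 210 204 222 215 181 178 175 193 196 185 163 154 150 253 253 252 252
202 196 189 180 180 172 173 167 172  65  56 170 174 153 152 154 250 253 253 253 253
```

Released, and the scene image agrees with the home pose: the plate corner is within ~1 px of prediction and the pin shows at (356,284). Regrip for the proof pull.

>>> send_rows(steps=[{"dp": [0,0,0],"roll": 0,"jaw": 78},{"dp": [0,0,0],"roll": 0,"jaw": 78},{"dp": [0,0,0],"roll": 0,"jaw": 60},{"dp": [0,0,0],"roll": 0,"jaw": 55},{"dp": [0,0,0],"roll": 0,"jaw": 55}], newtons=30)

```text
time_s: 21.35
tcp_pos: [0.5974, -0.0224, 0.104]
eef_rot: [-180.0, 0.0, -173.9]
contact_force: [0.2, -1.1, 0.7]
gripper_width: 0.0598
gripper_force: 30.0
```

>>> send_rows(steps=[{"dp": [0.4,0,0.4],"roll": 0,"jaw": 55},{"dp": [0.8,0,0.8],"roll": 0,"jaw": 55},{"dp": [1.2,0,1.1],"roll": 0,"jaw": 55},{"dp": [1.2,0,1.1],"roll": 0,"jaw": 55}])

```text
time_s: 21.85
tcp_pos: [0.5973, -0.0223, 0.104]
eef_rot: [-180.0, 0.1, -173.8]
contact_force: [0.3, -1.2, 6.6]
gripper_width: 0.06
gripper_force: 30.0
```

```bash
python3 - <<'E'
from mount import *
coords()
E
```

```text
u,y,n mm -30.9 0.0 34.1 yaw err 0.18 F u,y,n 3.9 -1.3 5.3 w 0.06 t 21.85
```

>>> send_rows(steps=[{"dp": [0.5,0,0.3],"roll": 0,"jaw": 55},{"dp": [1,0,0.6],"roll": 0,"jaw": 55},{"dp": [1.6,0,0.9],"roll": 0,"jaw": 55},{"dp": [1.6,0,0.9],"roll": 0,"jaw": 55}])

```text
time_s: 22.35
tcp_pos: [0.5971, -0.0224, 0.1039]
eef_rot: [-180.0, 0.3, -173.8]
contact_force: [3.2, -1.6, 7.7]
gripper_width: 0.0599
gripper_force: 30.0
```

```bash
python3 - <<'E'
from mount import *
coords()
E
```

```text
u,y,n mm -31.0 0.0 34.1 yaw err 0.21 F u,y,n 6.9 -1.9 4.6 w 0.0599 t 22.35
```

Force downslope is building at about 1.5 N per mm, so I keep pulling towards 15 N.

>>> send_rows(steps=[{"dp": [1.2,0,0.8],"roll": 0,"jaw": 55},{"dp": [2.4,0,1.6],"roll": 0,"jaw": 55},{"dp": [3.6,0,2.4],"roll": 0,"jaw": 55},{"dp": [3.6,0,2.4],"roll": 0,"jaw": 55},{"dp": [3.6,0,2.4],"roll": 0,"jaw": 55}])

```text
time_s: 22.98
tcp_pos: [0.5968, -0.0224, 0.1038]
eef_rot: [-180.0, 0.7, -173.8]
contact_force: [7.8, -1.2, 15.8]
gripper_width: 0.06
gripper_force: 30.0
```

```bash
python3 - <<'E'
from mount import *
coords()
E
```

```text
u,y,n mm -31.4 0.0 34.2 yaw err 0.26 F u,y,n 15.3 -2.0 8.6 w 0.06 t 22.975
```

>>> send_rows(steps=[{"dp": [-2,0,-1.4],"roll": 0,"jaw": 55},{"dp": [-5,0,-3.5],"roll": 0,"jaw": 55},{"dp": [-6,0,-4.2],"roll": 0,"jaw": 55},{"dp": [-6,0,-4.2],"roll": 0,"jaw": 80},{"dp": [-6,0,-4.2],"roll": 0,"jaw": 80}])

```text
time_s: 23.6
tcp_pos: [0.5959, -0.0223, 0.1029]
eef_rot: [180.0, -0.1, -173.9]
contact_force: [-0.1, 0.2, 0.1]
gripper_width: 0.0693
gripper_force: 0.0
```

>>> send_rows(steps=[{"dp": [0,0,0],"roll": 0,"jaw": 80},{"dp": [0,0,0],"roll": 0,"jaw": 80},{"dp": [6,0,-12],"roll": 0,"jaw": 80},{"dp": [20,0,-40],"roll": 0,"jaw": 80},{"dp": [40,0,-80],"roll": 0,"jaw": 80}])

```text
time_s: 24.22
tcp_pos: [0.556, -0.0268, 0.1843]
eef_rot: [-180.0, -0.1, -173.9]
contact_force: [0.2, 0.7, 0.8]
gripper_width: 0.0701
gripper_force: 0.0
```

>>> send_rows(steps=[{"dp": [30,0,-40],"roll": 0,"jaw": 80},{"dp": [70,0,-80],"roll": 0,"jaw": 80},{"dp": [70,0,-120],"roll": 0,"jaw": 80},{"dp": [70,0,-120],"roll": 0,"jaw": 80},{"dp": [70,0,-120],"roll": 0,"jaw": 80}])

```text
time_s: 24.85
tcp_pos: [0.487, -0.0341, 0.3041]
eef_rot: [180.0, 0.0, -173.9]
contact_force: [-0.2, 0.8, -0.1]
gripper_width: 0.0704
gripper_force: 0.0
```

```bash
python3 - <<'E'
from mount import *
coords();s=cap('scene','s10');t=cap('top','t10');s9=load('s9')
d=cv2.absdiff(s['image'],s9['image'])[262:302,334:372].max(2);print((d>60).sum())
g=cv2.cvtColor(s['image'],cv2.COLOR_BGR2GRAY)
for row in g[274:298:2,330:372:2]:print(' '.join(f'{v:3d}' for v in row))
# offcut across bin B in the scene image: predicted ends vs brightness on axis
for yv in(-.42,-.36,-.307,-.25,-.19):
    q=proj(s,(.435,yv,.09))[0];k=proj(t,(.435,yv,.09))[0]
    print(yv,q.round(0),s['image'][int(q[1]),int(q[0])],k.round(0),t['image'][int(round(k[1])),int(round(k[0]))])
E
```

```text
u,y,n mm -6.9 -0.1 261.6 yaw err 0.15 F u,y,n -0.2 0.9 -0.0 w 0.0704 t 24.85
368
 85  86  84  86  57  38  38  42  47  46  46  47  47  47  43  40  41  60 133 188 218
 86  86  86  85 210 109  37  38  48  46  47  47  47  45  41  42  42  40  43  43 200
 87  86  86 122 253 249  48  38  38  46  46  47  51  42  40  42  42  43  43 177 217
 88  86  86 253 253 197 138  37  39  42  48  47  67  41  41  41  40  43  73 196 224
 85  86 249 253 232 232 170  43  38  40  47  45 162  80  41  42  60  44 185 231 184
 88 132 252 253 174 218 100  38  40  37  37  42 109 150  46  41  57 142 192 234 158
 87 252 254 182 251 137  44  40  42  42  42  59  61 132 110  66  51 253 248 158 242
246 229 222 159 155  63  42  42  42  43  44  65  67  79  68  54 252 254 240 251 252
228 176 161 155 106  41  42  42  43  41  64  66  65  65  62 118 253 243 246 253 253
183 174 176 156  46  41  41  40  40  41  45  52  47  45  45 253 253 246 250 253 252
176 176 177 174  36  40  72 113 112 151 170 254 254 253 252 254 250 250 253 253 253
176 176 188 225 223 224 233 227 228 226 255 255 255 254 253 245 249 249 253 253 253
-0.42 [181. 356.] [231 232 234] [467. 214.] [173 173 173]
-0.36 [203. 336.] [202 200 204] [450. 214.] [149 148 150]
-0.307 [221. 320.] [252 251 251] [434. 213.] [207 205 203]
-0.25 [239. 303.] [252 252 252] [418. 213.] [149 151 152]
-0.19 [256. 287.] [241 241 241] [401. 213.] [144 146 147]
```

```bash
python3 -c "
from plant import r
print(r.close_job())"
```

```text
the job is handed in; nothing more can be done
None
```

I handed the job in after about 25 s of robot time: the offcut rests across the middle of bin B's rim, and the long holder hangs flat on both pins, let go, after holding a pull of about 15 N down the slope; the hand-in call did not return the judge's result.

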